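# Back the label winder off one notch

## Robot

A 6-joint arm with a two-finger parallel gripper is mounted at the origin on a cart in front of the work surface, level with it; the furniture and walls round the work are solid. World frame = base frame: x ahead of the robot, y to its left, z up, the work surface at z = 0. Lengths are in m, angles in rad, forces in N, time in s.
With the tool pointing down it reaches from about 0.375 to 0.975 m from the base axis. Payload 3.8 kg.
Tool frame: the origin (TCP) lies midway between the tips of the shut fingers; the grasp point (between the pads) lies 19 mm behind it; z points along the fingers, y is the line along which they close (so a half turn about z gives the same grasp; the last joint's range is limited). The gripper opens to 85 mm and grips with 20 to 120 N. Pads are 22 mm wide; open, the fingers measure 114 mm over their backs; the gripper's body (76 mm by 85 mm) begins 54 mm behind the grasp point. The pads swing forward as they close: fully open they stand 13 mm farther back than shut.
Start: joints at [1.135, 0.264, 1.604, -0, 1.274, -0.037], TCP at [0.262, 0.622, 0.231] pointing down, gripper open.
Joint ranges: [-2.63, 2.63], [-0.94, 2.18], [0.31, 2.57], [-1.31, 4.45], [0, 2.66], [-2.55, 2.55]. Speed limits (rad/s): [2.57, 2.57, 3.14, 3.14, 3.14, 3.14].

## Interface

Orientations are given as a rotation vector (axis times angle).
In Python, from workcell import status, read_camera, workorder, masks_of gives the robot as it stands.
- The arm moves only by the tool drive_tool, never from a script. Its argument "rows" is a list of rows, each a list of 7 numbers: the turn, a rotation vector about the tool's x, y, z in degrees, then the shift along the tool's x, y, z in m, then the opening, from 0 (shut) to 1 (fully open). In form: [[ax, ay, az, tx, ty, tz, claw], ...]. A call has 1 to 8 rows; each row shifts and turns the commanded pose from where the row before left it, along the tool's axes as they then stand; what a row does not reach is not made up. A row lasts 1/12 s, in which the tool goes at most 41.7 mm and 7.16 degrees, less where a joint would pass 70% of its speed; a pose out of reach is approached as far as the arm can. A call is refused whole if a number of a shift passes 0.0417 or a number of a turn 7.16, either way. A call with a gripper value outside its range is refused whole. The fingers move at their own pace and stop on an object; "force" is the grip in N (left out, the last holds). Time passes only in rows, so rows that do not move let the fingers close. It gives the time, the measured TCP pose, the force, the opening and the grip force at its end, in the units of the state.
- status.read_state(): the state, without advancing time (a new reading comes with each control period).
- read_camera(name): name is "side" or "top" or "wrist"; returns a dict with "color" (400x640x3 uint8, red, green, blue), "intrinsics" (3x3 intrinsics, pixels), "D" ([k1, k2, p1, p2, k3] as OpenCV has them; the pictures are not rectified), "world_from_camera" (4x4, takes a point from camera to world coordinates); the wrist camera has in their place "mount" (4x4, takes a point from camera to tool coordinates, whose origin is the TCP and whose axes are the flange's). Camera axes: x right, y up, looking along -z (the intrinsics and any distortion apply to the point x, -y, -z); pixel columns grow to the right and rows downward; lengths in m; the calibration is good to about 2 mm. A picture is of the moment at which its call begins: read the wrist's pose just before it. There is no depth.
- workorder.finish_job(): hands the job in; it is judged then, once.
Trained networks look in a picture, given as the dict that the camera call returned (one of the last four; its "shot" number tells which), for a name from the list of things; names that differ only in an ending like _2 or _b are one class to them, and where a whole thing is asked for, a point or a joint stands for the part that bears it (a point fixed in the world has none). Each returns a list of dicts, best first, with "score" (0 to 1); they miss things now and then, are a little off and sometimes report something else, mostly with a low value. They report only what shows in the picture. A call takes as long as a camera call.
- masks_of(picture, name): "mask" (400x640 bool, what is visible of it) and "bbox" ([left, top, right, bottom] in pixels, round what is visible of it).
The state is a dict: "time": time; "q": joint angles; "joint_vel": joint speeds; "joint_torque": joint torques, N m; "tool_pos": TCP position; "tcp_rot": TCP orientation; "wrist_force": force on the tool from outside, world axes, zero at the start; "torque": the same for the moment, N m; "width": opening from 0.0 (shut) to 1.0 (fully open); "grip_force": force on a finger pad.
Only numpy, scipy, OpenCV 4.12 (cv2) and the standard library are available. Lean on these libraries where they do the work, as an engineer would, in place of code of your own. Each camera call takes 0.05 s, during which the arm holds its last target. There are 200 camera calls.

## Task

The roll on the label winder has been wound one notch too far: with a fingertip press the pawl's thumb piece down until the pawl tips up off the ratchet wheel and stays thrown back, then push the wheel backward by one notch at one of its pins (its top goes to the right, towards the pawl). Then push the standing pawl back over to the left so that it drops between the teeth and holds the wheel one notch back from where it began. Touch and push lightly, grip nothing, and leave the things round the winder where they are.

Things in the scene. Friction and masses are not known exactly. Their poses are not given: they have to be found in the camera images.
- winder: label winder screwed to the table, 187 mm wide: grey base and side plate (top 138 mm high), in front of it a steel ratchet wheel and a dark pawl, behind it the label roll. Origin: on the table below the wheel's middle; x runs front to back along the axle, y to the robot's left, z up. Axle 90 mm up. Wheel and pawl in the plane x = 0, 14 mm thick. Base x -55..85 mm, y -112..75 mm
- ratchet (a joint): turn of the wheel, rad (124 mm across, 12 saw teeth 12 mm deep: 0.524 a notch). Grows BACKWARD: top to the right, clockwise from the robot. 0 = tooth bears on the seated pawl, which stops it there; starts -0.28 to -0.03; forward it clicks. Next notch back bears at 0.524: pawl let down at 0.2-0.5 falls into it, at 0.55-0.65 it rides on a tip. Stiff (1.5 N at a pin), stays where left
- pawl (a joint): lift of the pawl about its pivot, rad, clockwise from the robot. 0 = nose at the bottom of a notch, up to 0.14 = between the teeth on a tooth's back, 0.2 = just clear of the tips, 1.31 = thrown back on its rubber stop, bar nearly upright. Moved by its weight alone (0.2 kg): left below 0.4 it falls into the wheel, above 0.65 it tips over onto the stop by itself
- pawl_pivot (a point): centre of the pawl's pivot stud, in the wheel's plane, 75 mm right of the axle, 120 mm above the table. From it the bar (12 mm wide along x) runs 60 mm to the nose, left and upward when seated; its outer (upper; right when upright) edge lies 8 mm off the line pivot-nose at the pivot, 15 mm near the nose. The thumb piece stands out to the right
- nose (a point): centre of the pawl's rounded tip (radius 3.5 mm), 60 mm from the pivot; seated: 56 mm left of and 21 mm above the pivot; thrown back: 60 mm above and 5 mm right of it
- thumb (a point): middle of the pawl's black round thumb piece: a cylinder 13 mm thick, 28 mm long, parallel to the axle (x -20..8 mm), 46 mm from the pivot. Seated: 35 mm right of and 30 mm above the pivot; on the stop: 38 mm right of and 26 mm below it. Pressed straight down from above it lifts the nose
- pin (a point): middle of the upper left one of the wheel's four pins: steel rods 10 mm thick, standing 40 mm out of the wheel towards the robot (winder x -47..-7 mm, this point at -30), 44 mm from the axle, 90 degrees apart. At ratchet 0 this pin is 22 degrees left of straight up; it goes to the right as the wheel goes backward
- cutter: snap-blade cutter with a yellow body, 168 x 21 x 18 mm, lying in front of the winder; to be left alone. Origin: centre of the underside
- counter: round hand tally counter, about 50 mm, 26 mm high, in front of the winder to the right; to be left alone. Origin: centre of the underside
- glue: glue stick standing on its cap, 28 mm thick, 99 mm high, left of the winder; to be left alone. Origin: centre of the underside
- marker: marker pen, 140 mm long, 15 mm thick, lying to the left of the winder; to be left alone. Origin: centre of the underside
- spare_roll: spare label roll lying flat, 90 mm across, 42 mm high, behind the winder; to be left alone. Origin: centre of the underside
- pack: carton product pack, 88 x 60 x 28 mm, behind the winder; to be left alone. Origin: centre of the underside
- pins: the wheel's four pins, one part with the wheel. Origin: on the axle in the wheel's plane, 90 mm above the table; axes as the winder's when the ratchet joint is 0, turning with the wheel

How it is judged:
On the way, in this order (a step that is already met when the one before it is completed fails the run):
1. the pawl is thrown back off the wheel while the wheel still stands in its first notch (value of joint pawl above 0.6 rad and value of joint ratchet below 0.1 rad), for 0.2 s.
2. the wheel is pushed back while the pawl is up (value of joint pawl above 0.6 rad and value of joint ratchet above 0.15 rad), for 0.2 s.
At the end, for the whole second after the job is handed in: the pawl's nose lies down between the teeth (pawl joint under 0.14) in the next notch back (ratchet joint between 0.15 and 0.60), the wheel at rest, and every bystander within 15 mm of where it began (value of joint pawl below 0.14 rad and value of joint ratchet between 0.15 and 0.6 rad and velocity of joint ratchet between -0.05 and 0.05 rad/s and distance of each of cutter, counter, glue, marker, spare_roll, pack from where it was at the start of the episode below 0.015 m); the robot touches nothing.
It fails at once if a thing around the winder is shifted by more than 15 mm, lifted or carried (distance of any of cutter, counter, glue, marker, spare_roll, pack from where it was at the start of the episode above 0.015 m).
It fails at once if a pin of the wheel is gripped or forced (fingers press on the pins with more than 32 N in all; a pinch counts both fingers) (contact force between the fingers and pins above 32 N).
It fails at once if the winder is forced (fingers press on it with more than 60 N in all) (contact force between the fingers and winder above 60 N).
It also fails if it takes over 50 s, if anything falls off the work surface, if the arm or the gripper's body presses on something with over 40 N, if the wrist force passes 120 N, or if a joint passes its speed limit or range.

## Working session

There is one attempt and no reset: what is moved stays moved. The work goes in short steps, Python scripts to look and compute and a tool call to move; the robot and the scene stay as the last step left them, time stands still between calls to the robot, and variables do not carry over. Pictures are saved under pics/ and viewed, at most 10 in all, crops included, and the job is handed in when it is done.

Besides the shell and the picture viewer there is one more tool, called after ">>>" in YAML: its name, and indented under it one key for each argument. drive_tool: Moves the arm, as the interface text tells. Its arguments: {"type":"object","properties":{"rows":{"type":"array"},"force":{"type":"number"}},"required":["rows"]}

```bash
mkdir -p pics; ls
cat > h.py <<'E'
import numpy as np, cv2
from workcell import status, read_camera, workorder, masks_of
from scipy.spatial.transform import Rotation as R
def save(p,n,crop=None,scale=1):
    im=cv2.cvtColor(p["color"],cv2.COLOR_RGB2BGR)
    if crop: l,t,r,b=crop; im=im[t:b,l:r]
    if scale!=1: im=cv2.resize(im,None,fx=scale,fy=scale,interpolation=cv2.INTER_CUBIC)
    cv2.imwrite("pics/"+n,im)
F=np.diag([1,-1,-1.])
def proj(p,X,T=None):
    T=np.array(p["world_from_camera"]) if T is None else T
    c=(np.atleast_2d(X)-T[:3,3])@T[:3,:3]
    return cv2.projectPoints((c@F).reshape(-1,1,3),np.zeros(3),np.zeros(3),np.array(p["intrinsics"]),np.array(p["D"]))[0].reshape(-1,2)
def ray(p,uv,T=None):
    T=np.array(p["world_from_camera"]) if T is None else T
    n=cv2.undistortPoints(np.array(uv,float).reshape(-1,1,2),np.array(p["intrinsics"]),np.array(p["D"])).reshape(-1,2)
    d=np.c_[n,np.ones(len(n))]@F@T[:3,:3].T
    return T[:3,3],d/np.linalg.norm(d,axis=1)[:,None]
E
python3 - <<'E'
from h import *
s=status.read_state(); print(s)
for n in("side","top"):
    p=read_camera(n); save(p,n+"0.png"); print(n,np.round(p["world_from_camera"],3).tolist(),p["intrinsics"])
    for o in("winder","ratchet","pawl","pins","cutter","counter","glue","marker"):
        print(o,[(round(m["score"],2),m["bbox"]) for m in masks_of(p,o)[:2]])
E
```

```text
pics
{'time': 0.0, 'q': array([ 1.13502956e+00,  2.64766438e-01,  1.60538638e+00,  1.07748499e-05,
        1.27366897e+00, -3.69269617e-02]), 'joint_vel': array([ 0.0004121 ,  0.00061311,  0.00129438, -0.00061179,  0.00130359,
        0.00021294]), 'joint_torque': array([-7.04768863e-04, -5.15109086e+01, -3.67312324e+01, -3.61408074e-04,
        1.29718080e-02,  4.25696513e-06]), 'tool_pos': array([0.26184412, 0.62135511, 0.22994637]), 'tcp_rot': array([-0.62225102, -3.07880729,  0.00339982]), 'wrist_force': array([-0.5060574 ,  0.06507956, -0.35352937]), 'torque': array([-0.0044168 , -0.00081891, -0.01225187]), 'grip_force': 0.0, 'width': 1.0014763346748337}
side [[-0.936, 0.225, -0.269, 0.345], [-0.351, -0.58, 0.735, 0.637], [0.009, 0.783, 0.622, 0.654], [0.0, 0.0, 0.0, 1.0]] [[371.0297696    0.         313.46219347]
 [  0.         371.0297696  197.73414839]
 [  0.           0.           1.        ]]
winder [(0.91, [277.3, 164.8, 346.7, 268.6])]
ratchet [(0.71, [282.2, 196.2, 341.4, 244.3])]
pawl [(0.46, [317.8, 167.3, 337.2, 189.8])]
pins [(0.68, [318.9, 199.3, 342.4, 240.5]), (0.
[... 236 characters left out ...]
0, 282.1]), (0.46, [319.9, 198.4, 342.5, 238.7])]
marker []
top [[0.002, 1.0, -0.028, 0.541], [-1.0, 0.002, 0.01, 0.048], [0.01, 0.028, 1.0, 1.126], [0.0, 0.0, 0.0, 1.0]] [[464.14882334   0.         319.21352317]
 [  0.         464.14882334 198.84466602]
 [  0.           0.           1.        ]]
winder [(0.59, [289.7, 165.9, 379.6, 231.4])]
ratchet [(0.87, [295.7, 168.3, 346.8, 227.1])]
pawl [(0.58, [335.9, 195.1, 378.4, 208.6]), (0.26, [304.9, 208.9, 346.7, 228.5])]
pins [(0.65, [308.3, 208.9, 347.0, 223.9])]
cutter [(0.6, [280.8, 230.3, 345.3, 253.0]), (0.41, [336.3, 195.2, 382.0, 210.6])]
counter [(0.86, [360.5, 233.7, 381.7, 247.5])]
glue [(0.53, [263.7, 188.3, 279.0, 204.1])]
marker []
```

Run:
```python
import cv2
a=cv2.imread("pics/side0.png")[145:300,220:400]; b=cv2.imread("pics/top0.png")[150:265,245:400]
a=cv2.resize(a,None,fx=3.3,fy=3.3,interpolation=2); b=cv2.resize(b,None,fx=5,fy=5,interpolation=2)
cv2.imwrite("pics/sc.png",a);cv2.imwrite("pics/tc.png",b)
```

```text
(no output)
```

View pics/sc.png

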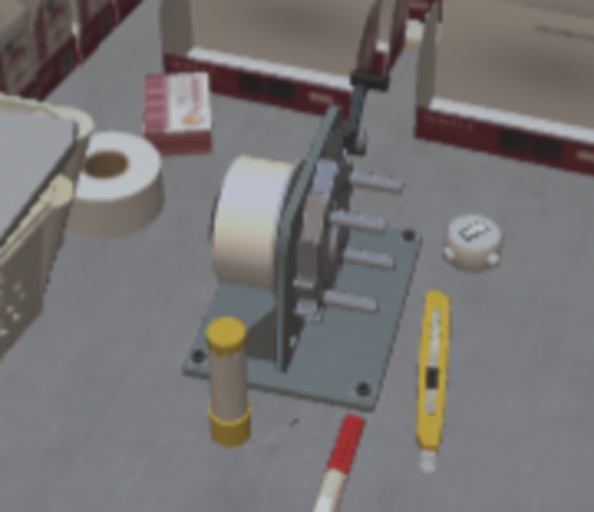

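View pics/tc.png

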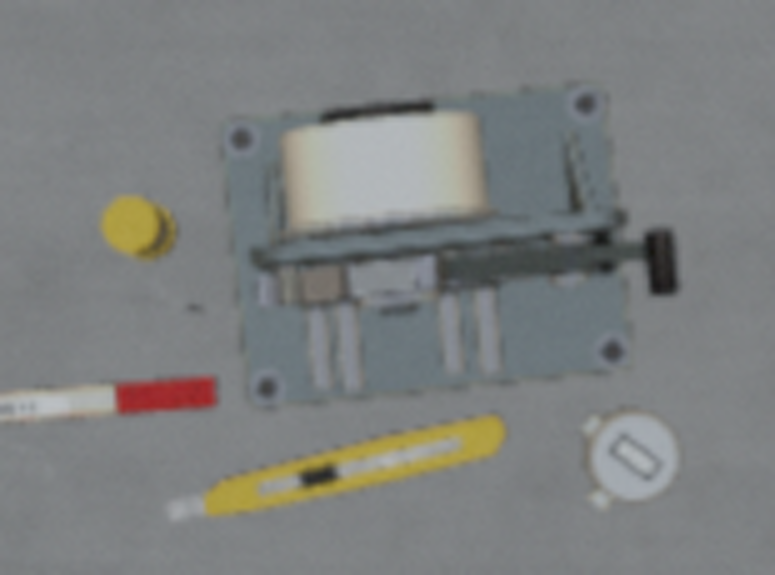

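The side and top views show the winder with the pawl seated. In the top crop the thumb is at (662,261) and the four pin tips are at about (321,388), (351,388), (453,370) and (488,370). In the side crop the tips are at (402,184), (384,222), (391,260) and (375,303). I'll fit the winder's pose to these points.

```bash
cat > fit.py <<'E'
from h import *
from scipy.optimize import least_squares
ps,pt=read_camera("side"),read_camera("top")
def W(v,P): # winder->world
    c,s=np.cos(v[2]),np.sin(v[2]); P=np.atleast_2d(P)
    return np.c_[v[0]+c*P[:,0]-s*P[:,1],v[1]+s*P[:,0]+c*P[:,1],P[:,2]]
def pins(r,x): # UL,UR,LR,LL
    a=np.radians(22)-r-np.arange(4)*np.pi/2   # angle left of up
    return np.c_[np.full(4,x),.044*np.sin(a),.09+.044*np.cos(a)]
def arm(L,y0,z0,l): # clockwise from robot: left/up -> right
    c,s=np.cos(l),np.sin(l); return np.array([-.075+y0*c-z0*s, .12+z0*c+y0*s])
def thumb(l,x): return np.r_[x,arm(0,-.035,.030,l)]
def nose(l,x): return np.r_[x,arm(0,.056,.021,l)]
T=lambda a:np.array(a,float)/5+[245,150]-.4
S=lambda a:np.array(a,float)/3.3+[220,145]-.35
sc_t=T([(240,138),(586,103),(612,351),(266,387)])  # BL BR FR FL
sc_s=S([(198,356),(409,235),(363,388)])            # BL FR FL
pt_t=T([(351,388),(488,370),(453,370),(321,388)])
pt_s=S([(384,222),(402,184),(391,260),(375,303)])
th_t=T([(662,261)]); 
def scr(v):
    a,b,h=v[5:8]; return W(v,[[.015+a,-.0185+b,h],[.015+a,-.0185-b,h],[.015-a,-.0185-b,h],[.015-a,-.0185+b,h]])
def res(v):
    q=scr(v); tip=W(v,pins(v[3],-.047)+[0,0,0])
    th=W(v,thumb(v[4],-.006))
    r=[proj(pt,q)-sc_t,proj(ps,q[[0,2,3]])-sc_s,proj(pt,tip)-pt_t,proj(ps,tip)-pt_s,proj(pt,th)-th_t]
    return np.concatenate([x.ravel() for x in r])
if __name__=="__main__":
  for fl in(0,):
    f=least_squares(res,[.55,.03,.1,-.15,.05,.06,.08,.01],loss="soft_l1",bounds=([-2,-2,-1,-.35,-.05,.03,.05,0],[2,2,1,.05,.2,.07,.093,.02]))
    v=f.x; print(np.round(v,4)); print(np.round(res(v).reshape(-1,2),1).tolist())
    np.save("v.npy",v)
    for n,P in dict(thumb=thumb(v[4],-.006),pinUL=pins(v[3],-.03)[0],pinUR=pins(v[3],-.03)[1],LL=pins(v[3],-.03)[3],pivot=[0,-.075,.12],nose=nose(v[4],0)).items(): print(n,np.round(W(v,P),4))
    im={}
    for n,p in(("s",ps),("t",pt)):
        i=cv2.resize(cv2.cvtColor(p["color"],cv2.COLOR_RGB2BGR)[140:300,220:400],None,fx=3,fy=3,interpolation=2)
        cr=W(v,[[-.055,-.112,v[7]],[-.055,.075,v[7]],[.085,.075,v[7]],[.085,-.112,v[7]]])
        pl=lambda X:np.int32((proj(p,X)-[220,140]+.5)*3)
        cv2.polylines(i,[pl(cr)],True,(0,0,255),1)
        for a,b in zip(W(v,pins(v[3],-.007)),W(v,pins(v[3],-.047))): cv2.polylines(i,[pl(np.array([a,b]))],False,(0,255,0),1)
        cv2.polylines(i,[pl(W(v,[thumb(v[4],-.02),thumb(v[4],.008)]))],False,(0,255,255),1)
        cv2.polylines(i,[pl(W(v,[nose(v[4],0),[0,-.075,.12]]))],False,(255,0,255),1)
        g=np.linspace(0,6.3,40);cv2.polylines(i,[pl(W(v,np.c_[g*0,.062*np.cos(g),.09+.062*np.sin(g)]))],False,(255,0,0),1)
        im[n]=i
    j=cv2.hconcat([im["s"],im["t"]]); cv2.imwrite("pics/fit.png",cv2.resize(j,None,fx=.74,fy=.74,interpolation=3))
E
python3 fit.py
```

```text
[ 0.5573  0.0284  0.1053 -0.1779  0.0715  0.0602  0.0835  0.0124]
[[0.2, -0.3], [-0.1, -0.4], [0.0, -0.2], [0.1, -0.2], [-0.5, -0.2], [-0.4, -0.0], [-0.4, 0.2], [0.5, 0.1], [0.7, 0.6], [0.2, 0.6], [0.4, -0.1], [0.1, 1.1], [-0.3, 0.6], [0.5, 0.8], [0.3, 0.9], [-0.0, -0.1]]
thumb [[ 0.5631 -0.0837  0.1474]]
pinUL [[0.525  0.0485 0.1272]]
pinUR [[ 0.5314 -0.0118  0.1134]]
LL [[0.5235 0.0622 0.0666]]
pivot [[ 0.5652 -0.0462  0.12  ]]
nose [[0.5595 0.0078 0.1449]]
```

View pics/fit.png

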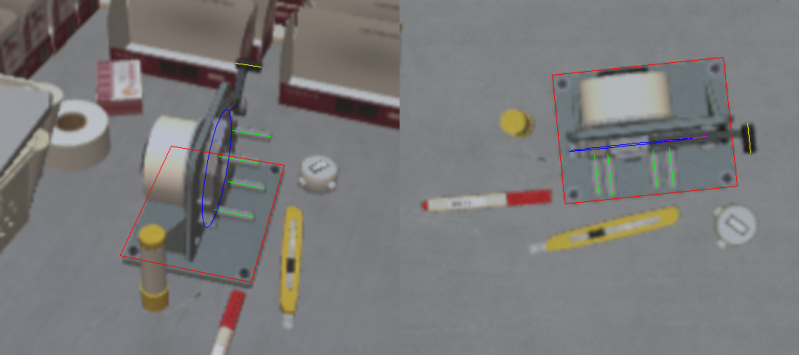

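The overlay matches the base, pins, wheel, thumb and bar to within a pixel, with the ratchet at about -0.18. I'll start by turning the tool to line up with the winder and closing the fingers.

```bash
cat > go.py <<'E'
import sys; from h import *
v=np.load("v.npy")
s=status.read_state(); Rm=R.from_rotvec(s["tcp_rot"]); M=Rm.as_matrix()
c,n=np.cos(v[2]),np.sin(v[2]); Rw=np.array([[c,-n,0],[n,c,0],[0,0,1]])
Rd=R.from_matrix(Rw@np.array([[0,1,0],[1,0,0],[0,0,-1.]]).T)
dr=np.degrees((Rm.inv()*Rd).as_rotvec())
print("t",s["time"],"tcp in winder mm",np.round(1e3*Rw.T@(s["tool_pos"]-[v[0],v[1],0]),1),"turn left (tool deg)",np.round(dr,2),"wf winder",np.round(Rw.T@s["wrist_force"],2),"w",round(s["width"],3))
if len(sys.argv)>3:
    t=np.array([float(a) for a in sys.argv[1:4]])/1e3
    d=Rw@t+[v[0],v[1],0]-s["tool_pos"]
    print("shift along aligned tool mm",np.round(1e3*Rd.inv().apply(d),1))
E
python3 go.py -12 -118 215
```

```text
t 1.0 tcp in winder mm [-231.1  621.4  231.3] turn left (tool deg) [ 0.   -0.   61.12] wf winder [-0.47  0.28 -0.46] w 1.0
shift along aligned tool mm [-739.4  219.1   16.3]
```

>>> drive_tool:
  rows:
    - [0, 0, 7, 0, 0, 0, 0]
    - [0, 0, 7, 0, 0, 0, 0]
    - [0, 0, 7, 0, 0, 0, 0]
    - [0, 0, 7, 0, 0, 0, 0]
    - [0, 0, 7, 0, 0, 0, 0]
    - [0, 0, 7, 0, 0, 0, 0]
    - [0, 0, 7, 0, 0, 0, 0]
    - [0, 0, 7, 0, 0, 0, 0]
  force: 20

```text
time: 1.67
tool_pos: [0.2621, 0.622, 0.2313]
tcp_rot: [2.002, 2.421, -0.0]
wrist_force: [-0.4, 0.2, 0.8]
width: -0.0
grip_force: 0.0
```

>>> drive_tool:
  rows:
    - [0, 0, 5.1, 0, 0, 0, 0]
    - [0, 0, 0, -0.035, 0.0105, 0, 0]
    - [0, 0, 0, -0.035, 0.0105, 0, 0]
    - [0, 0, 0, -0.035, 0.0105, 0, 0]
    - [0, 0, 0, -0.035, 0.0105, 0, 0]
    - [0, 0, 0, -0.035, 0.0105, 0, 0]
    - [0, 0, 0, -0.035, 0.0105, 0, 0]
    - [0, 0, 0, -0.035, 0.0105, 0, 0]

```text
time: 2.33
tool_pos: [0.3613, 0.3846, 0.2315]
tcp_rot: [2.1, 2.336, 0.001]
wrist_force: [1.2, -0.0, -0.3]
width: 0.002
grip_force: 0.0
```

>>> drive_tool:
  rows:
    - [0, 0, 0, -0.035, 0.0105, 0, 0]
    - [0, 0, 0, -0.035, 0.0105, 0, 0]
    - [0, 0, 0, -0.035, 0.0105, 0, 0]
    - [0, 0, 0, -0.035, 0.0105, 0, 0]
    - [0, 0, 0, -0.035, 0.0105, 0, 0]
    - [0, 0, 0, -0.035, 0.0105, 0, 0]
    - [0, 0, 0, -0.035, 0.0105, 0, 0]
    - [0, 0, 0, -0.035, 0.0105, 0, 0]

```text
time: 3.0
tool_pos: [0.4745, 0.1148, 0.2317]
tcp_rot: [2.101, 2.335, 0.001]
wrist_force: [-0.5, 1.1, 0.1]
width: -0.007
grip_force: 0.0
```

```bash
python3 go.py -12 -118 215
```

```text
t 3.0 tcp in winder mm [-73.2  94.7 231.7] turn left (tool deg) [ 0.06 -0.01  0.02] wf winder [-0.34  1.15  0.1 ] w -0.007
shift along aligned tool mm [-212.7   61.2   16.7]
```

>>> drive_tool:
  rows:
    - [0, 0, 0, -0.035, 0.0102, 0.0028, 0]
    - [0, 0, 0, -0.035, 0.0102, 0.0028, 0]
    - [0, 0, 0, -0.035, 0.0102, 0.0028, 0]
    - [0, 0, 0, -0.035, 0.0102, 0.0028, 0]
    - [0, 0, 0, -0.035, 0.0102, 0.0028, 0]
    - [0, 0, 0, -0.035, 0.0102, 0.0028, 0]
    - [0, 0, 0, -0.002, 0, 0, 0]
    - [0, 0, 0, 0, 0, 0, 0]

```text
time: 3.67
tool_pos: [0.5575, -0.0897, 0.2141]
tcp_rot: [-2.105, -2.332, 0.0]
wrist_force: [-0.5, 0.2, -0.2]
width: 0.005
grip_force: 0.0
```

```bash
cat > ov.py <<'E'
import sys; from go import *
sys.path.insert(0,"."); n=sys.argv[-1]; tiles=[]
for cam,(l,t,w,h) in(("side",(260,130,110,110)),("top",(275,140,130,110))):
    p=read_camera(cam); i=cv2.resize(cv2.cvtColor(p["color"],cv2.COLOR_RGB2BGR)[t:t+h,l:l+w],None,fx=3.3,fy=3.3,interpolation=2)
    u=(proj(p,s["tool_pos"])[0]-[l,t]+.5)*3.3; cv2.drawMarker(i,tuple(int(a) for a in u),(0,0,255),0,10,1); tiles.append(i)
cv2.imwrite("pics/"+n,cv2.hconcat(tiles))
E
python3 ov.py -12 -118 215 a.png
```

```text
t 3.6667 tcp in winder mm [ -12.2 -117.5  214.1] turn left (tool deg) [-0.03 -0.01 -0.19] wf winder [-0.5   0.27 -0.24] w 0.005
shift along aligned tool mm [-0.5  0.2 -0.9]
```

View pics/a.png

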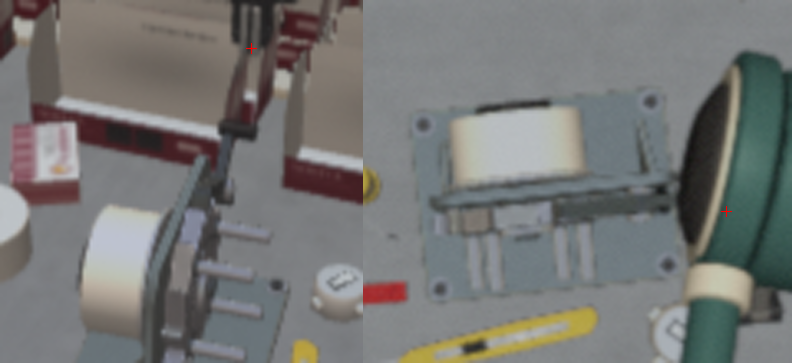

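The TCP is directly over the thumb, at (251,48) in the side view with the thumb below it at (238,130). I'll press straight down.

>>> drive_tool:
  rows:
    - [0, 0, 0, 0, 0, 0.012, 0]
    - [0, 0, 0, 0, 0, 0.012, 0]
    - [0, 0, 0, 0, 0, 0.012, 0]
    - [0, 0, 0, 0, 0, 0.012, 0]
    - [0, 0, 0, 0, 0, 0.008, 0]
    - [0, 0, 0, 0, 0, 0.005, 0]
    - [0, 0, 0, 0, 0, 0.005, 0]
    - [0, 0, 0, 0, 0, 0.005, 0]

```text
time: 4.43
tool_pos: [0.5575, -0.0878, 0.1432]
tcp_rot: [2.101, 2.335, 0.0]
wrist_force: [0.2, 0.1, -0.7]
width: -0.002
grip_force: 0.2
```

>>> drive_tool:
  rows:
    - [0, 0, 0, 0, 0, 0.004, 0]
    - [0, 0, 0, 0, 0, 0.004, 0]
    - [0, 0, 0, 0, 0, 0.004, 0]
    - [0, 0, 0, 0, 0, 0.004, 0]
    - [0, 0, 0, 0, 0, 0.004, 0]
    - [0, 0, 0, 0, 0, 0, 0]
    - [0, 0, 0, 0, 0, 0, 0]
    - [0, 0, 0, 0, 0, 0, 0]

```text
time: 5.1
tool_pos: [0.5574, -0.0878, 0.1236]
tcp_rot: [2.101, 2.335, 0.0]
wrist_force: [0.4, 0.4, 0.6]
width: -0.003
grip_force: 0.0
```

```bash
python3 ov.py -12 -118 125 b.png
```

```text
t 5.1 tcp in winder mm [ -12.1 -115.6  123.6] turn left (tool deg) [0.01 0.   0.02] wf winder [0.44 0.36 0.59] w -0.003
shift along aligned tool mm [-2.4  0.1 -1.4]
```

View pics/b.png

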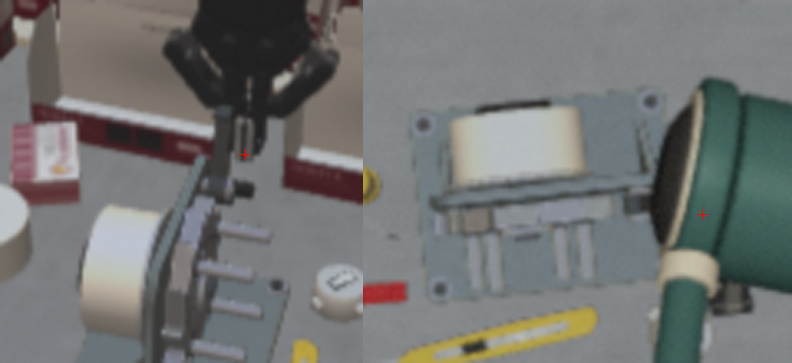

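The pawl now stands upright, with the thumb down at (243,188) below the finger. Next I'll raise the tool and move over to the left of the upper-left pin.

>>> drive_tool:
  rows:
    - [0, 0, 0, 0, 0, -0.012, 0]
    - [0, 0, 0, 0, 0, -0.02, 0]
    - [0, 0, 0, 0, 0, -0.025, 0]
    - [0, 0, 0, 0, 0, -0.025, 0]
    - [0, 0, 0, 0.01, -0.01, -0.006, 0]
    - [0, 0, 0, 0.03, -0.01, 0, 0]
    - [0, 0, 0, 0.03, 0, 0, 0]
    - [0, 0, 0, 0.03, 0, 0, 0]

```text
time: 5.87
tool_pos: [0.5268, 0.0101, 0.2134]
tcp_rot: [2.102, 2.333, 0.002]
wrist_force: [0.8, 0.1, 0.0]
width: -0.004
grip_force: 0.0
```

>>> drive_tool:
  rows:
    - [0, 0, 0, 0.03, 0, 0, 0]
    - [0, 0, 0, 0.025, 0, 0, 0]
    - [0, 0, 0, 0.009, 0, 0, 0]
    - [0, 0, 0, 0, 0, 0, 0]

```text
time: 6.2
tool_pos: [0.5202, 0.0749, 0.2126]
tcp_rot: [2.097, 2.338, 0.002]
wrist_force: [0.3, -0.8, 0.6]
width: 0.001
grip_force: 0.0
```

```bash
python3 go.py -32 48 115
python3 - <<'E'
from fit import *
i=S([(0,0)])
for p,n in((ps,"s"),(pt,"t")): print(n,[(round(m["score"],2),m["bbox"]) for m in masks_of(p,"pins")[:1]])
E
```

```text
t 6.2 tcp in winder mm [-32.   50.2 212.6] turn left (tool deg) [ 0.08 -0.01  0.2 ] wf winder [ 0.26 -0.83  0.61] w 0.001
shift along aligned tool mm [-2.2  0.  97.6]
s [(0.81, [318.3, 199.6, 341.1, 238.2])]
t []
```

>>> drive_tool:
  rows:
    - [0, 0, 0, -0.002, 0, 0.02, 0]
    - [0, 0, 0, 0, 0, 0.02, 0]
    - [0, 0, 0, 0, 0, 0.02, 0]
    - [0, 0, 0, 0, 0, 0.016, 0]
    - [0, 0, 0, 0, 0, 0.012, 0]
    - [0, 0, 0, 0, 0, 0.01, 0]
    - [0, 0, 0, 0, 0, 0, 0]
    - [0, 0, 0, 0, 0, 0, 0]

```text
time: 7.07
tool_pos: [0.5203, 0.0707, 0.1133]
tcp_rot: [-2.102, -2.335, 0.001]
wrist_force: [-0.5, -0.4, 1.2]
width: 0.003
grip_force: 0.0
```

```bash
python3 ov.py -32 17.5 115 c.png
```

```text
t 7.0667 tcp in winder mm [-32.3  46.  113.3] turn left (tool deg) [-0.04  0.01 -0.02] wf winder [-0.55 -0.31  1.19] w 0.003
shift along aligned tool mm [-28.5   0.3  -1.7]
```

View pics/c.png

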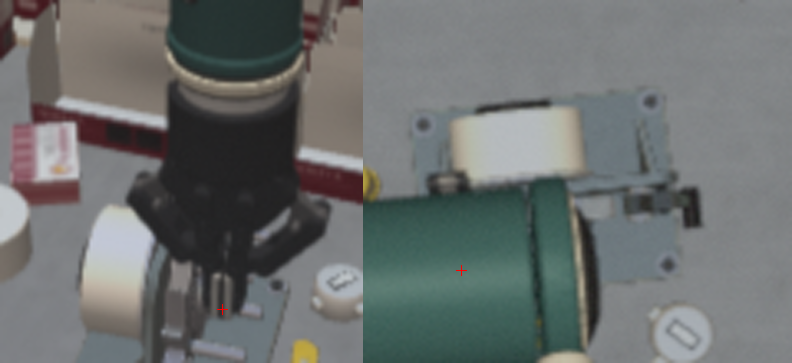

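The finger is down left of the upper-left pin, at (222,308) in the side view, and the pawl is still thrown back. I'll push 28.5 mm to the right, gently.

>>> drive_tool:
  rows:
    - [0, 0, 0, -0.004, 0, 0, 0]
    - [0, 0, 0, -0.004, 0, 0, 0]
    - [0, 0, 0, -0.004, 0, 0, 0]
    - [0, 0, 0, -0.004, 0, 0, 0]
    - [0, 0, 0, -0.004, 0, 0, 0]
    - [0, 0, 0, -0.004, 0, 0, 0]
    - [0, 0, 0, -0.0045, 0, 0, 0]
    - [0, 0, 0, 0, 0, 0, 0]

```text
time: 7.83
tool_pos: [0.5232, 0.0415, 0.1132]
tcp_rot: [2.101, 2.335, -0.002]
wrist_force: [-0.6, -0.0, -0.6]
width: -0.0
grip_force: 0.0
```

>>> drive_tool:
  rows:
    - [0, 0, 0, 0, 0, 0, 0]
    - [0, 0, 0, 0, 0, 0, 0]
    - [0, 0, 0, 0.004, 0, 0, 0]
    - [0, 0, 0, 0.005, 0, 0, 0]
    - [0, 0, 0, 0, 0, -0.02, 0]
    - [0, 0, 0, 0, 0, -0.025, 0]
    - [0, 0, 0, 0, 0, -0.03, 0]
    - [0, 0, 0, 0, 0, -0.025, 0]

```text
time: 8.5
tool_pos: [0.5222, 0.0524, 0.2148]
tcp_rot: [2.1, 2.336, -0.0]
wrist_force: [0.8, 0.8, -0.6]
width: 0.006
grip_force: 0.0
```

```bash
python3 ov.py 20 0 210 d.png
```

```text
t 8.5 tcp in winder mm [-32.3  27.6 214.8] turn left (tool deg) [-0.    0.    0.06] wf winder [ 0.87  0.72 -0.57] w 0.006
shift along aligned tool mm [-27.6  52.3   4.8]
```

View pics/d.png

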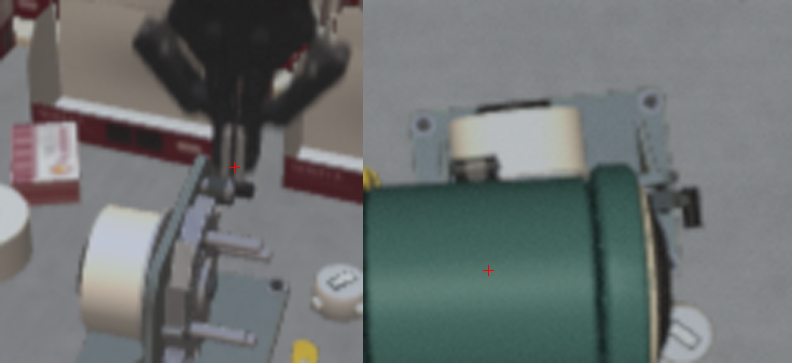

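The wheel has turned: in the side view the pin tips are now at (264,240) and (268,255), with the lower ones at about (253,340). I'll compute the ratchet angle from those.

```bash
python3 - <<'E'
from fit import *
v=np.load("v.npy")
for r in(.2,.25,.3,.35,.4,.45,.5): print(r,np.round((proj(ps,W(v,pins(r,-.047)))-[260,130]+.5)*3.3).tolist())
E
python3 go.py -6 -120 220
```

```text
0.2 [[258.0, 254.0], [270.0, 248.0], [257.0, 333.0], [244.0, 345.0]]
0.25 [[259.0, 252.0], [270.0, 250.0], [256.0, 335.0], [244.0, 343.0]]
0.3 [[259.0, 249.0], [270.0, 252.0], [255.0, 337.0], [244.0, 341.0]]
0.35 [[260.0, 247.0], [270.0, 254.0], [255.0, 340.0], [244.0, 339.0]]
0.4 [[261.0, 245.0], [270.0, 256.0], [254.0, 342.0], [244.0, 337.0]]
0.45 [[261.0, 243.0], [269.0, 259.0], [253.0, 344.0], [244.0, 334.0]]
0.5 [[262.0, 241.0], [269.0, 261.0], [253.0, 345.0], [244.0, 332.0]]
t 8.7 tcp in winder mm [-31.7  27.4 214.3] turn left (tool deg) [0.11 0.01 0.05] wf winder [ 0.3   0.95 -0.29] w 0.002
shift along aligned tool mm [-147.4   25.7   -5.7]
```

Ratchet is about 0.42, inside the 0.2–0.5 window. Next I'll go over to the right of the standing pawl.

>>> drive_tool:
  rows:
    - [0, 0, 0, -0.015, 0, -0.004, 0]
    - [0, 0, 0, -0.03, 0, -0.002, 0]
    - [0, 0, 0, -0.035, 0, 0, 0]
    - [0, 0, 0, -0.035, 0.006, 0, 0]
    - [0, 0, 0, -0.025, 0.01, 0, 0]
    - [0, 0, 0, -0.01, 0.01, 0, 0]
    - [0, 0, 0, 0, 0, 0, 0]
    - [0, 0, 0, 0, 0, 0, 0]

```text
time: 9.37
tool_pos: [0.5634, -0.0942, 0.2177]
tcp_rot: [-2.1, -2.332, 0.002]
wrist_force: [-0.0, -0.0, 0.1]
width: 0.003
grip_force: 0.0
```

>>> drive_tool:
  rows:
    - [0, 0, 0, 0, 0, 0.015, 0]
    - [0, 0, 0, 0, 0, 0.02, 0]
    - [0, 0, 0, 0, 0, 0.018, 0]
    - [0, 0, 0, 0, 0, 0.009, 0]
    - [0, 0, 0, 0, 0, 0, 0]
    - [0, 0, 0, 0, 0, 0, 0]

```text
time: 9.87
tool_pos: [0.5633, -0.0935, 0.1569]
tcp_rot: [-2.098, -2.336, 0.001]
wrist_force: [-0.4, 0.7, -0.6]
width: -0.001
grip_force: 0.0
```

```bash
python3 ov.py -6 -63 158 e.png
```

```text
t 9.8667 tcp in winder mm [  -6.8 -121.8  156.9] turn left (tool deg) [-0.1  -0.05  0.09] wf winder [-0.3   0.76 -0.63] w -0.001
shift along aligned tool mm [58.8  0.8 -1.1]
```

View pics/e.png

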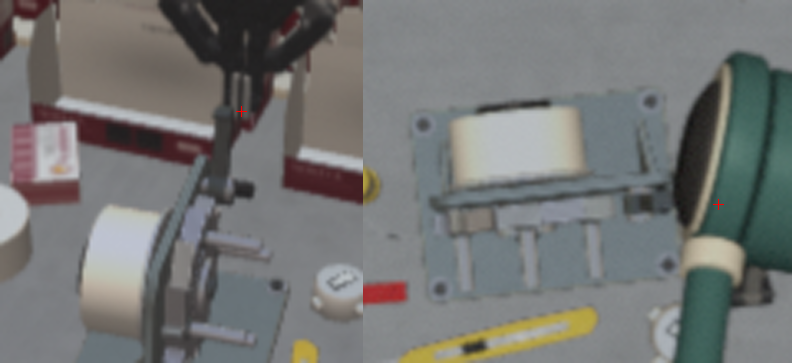

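The finger is to the right of the upright pawl. From the top, two pins overlap in the middle at (530,285), which confirms a ratchet of about 0.4. I'll push the pawl to the left.

>>> drive_tool:
  rows:
    - [0, 0, 0, 0.006, 0, 0, 0]
    - [0, 0, 0, 0.006, 0, 0, 0]
    - [0, 0, 0, 0.006, 0, 0, 0]
    - [0, 0, 0, 0.006, 0, 0, 0]
    - [0, 0, 0, 0.006, 0, 0, 0]
    - [0, 0, 0, 0.006, 0, 0, 0]
    - [0, 0, 0, 0.005, 0, 0, 0]
    - [0, 0, 0, 0.005, 0, 0, 0]

```text
time: 10.63
tool_pos: [0.559, -0.0482, 0.1574]
tcp_rot: [-2.101, -2.336, 0.0]
wrist_force: [-0.1, -0.4, 0.1]
width: -0.0
grip_force: 0.1
```

>>> drive_tool:
  rows:
    - [0, 0, 0, 0.004, 0, 0, 0]
    - [0, 0, 0, 0.004, 0, 0, 0]
    - [0, 0, 0, 0.004, 0, 0, 0]
    - [0, 0, 0, 0.004, 0, 0, 0]
    - [0, 0, 0, 0.004, 0, 0, 0]
    - [0, 0, 0, 0, 0, 0, 0]
    - [0, 0, 0, 0, 0, 0, 0]

```text
time: 11.22
tool_pos: [0.5571, -0.0288, 0.1575]
tcp_rot: [2.101, 2.336, -0.0]
wrist_force: [-0.7, 0.5, 0.3]
width: 0.003
grip_force: 0.0
```

>>> drive_tool:
  rows:
    - [0, 0, 0, 0, 0, -0.015, 0]
    - [0, 0, 0, 0, 0, -0.025, 0]
    - [0, 0, 0, 0, -0.02, -0.03, 0]
    - [0, 0, 0, 0, -0.03, -0.03, 0]
    - [0, 0, 0, 0, -0.03, -0.02, 0]
    - [0, 0, 0, 0, -0.03, 0, 0]
    - [0, 0, 0, 0, -0.03, 0, 0]
    - [0, 0, 0, 0, 0, 0, 0]

```text
time: 11.88
tool_pos: [0.4143, -0.0441, 0.2773]
tcp_rot: [-2.102, -2.334, 0.002]
wrist_force: [0.3, -0.4, 0.1]
width: 0.001
grip_force: 0.0
```

```bash
python3 ov.py -6 -63 158 f.png
```

```text
t 11.8833 tcp in winder mm [-149.8  -57.   277.3] turn left (tool deg) [-0.06  0.03 -0.04] wf winder [ 0.23 -0.48  0.09] w 0.001
shift along aligned tool mm [ -6.  143.8 119.3]
```

View pics/f.png

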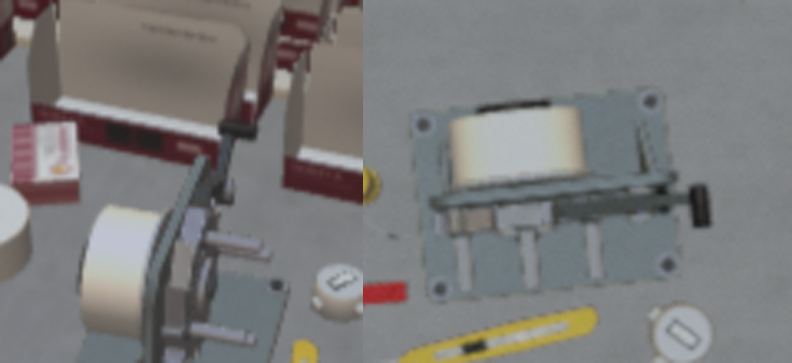

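The pawl is down: the thumb is back at (238,129), the same as at the start, so it is seated and not riding on a tip. The pins have stayed one notch back, the bystanders are in place, and the arm is clear.

```bash
python3 -c "
from workcell import workorder; print(workorder.finish_job())"
```

```text
the job is handed in; nothing more can be done
None
```

I threw the pawl back, pushed the wheel back one notch to about 0.4 rad, and let the pawl down between the teeth. The job is handed in but no verdict came back; the last pictures show the pawl seated and nothing round the winder moved.

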